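Put the soft-faced mallet away in the sprung collar of the tool bridge

ROBOT

A 6-joint arm with a two-finger parallel gripper is mounted at the origin on the work surface. World frame = base frame: x ahead of the robot, y to its left, z up, the work surface at z = 0. Lengths are in m, angles in rad, forces in N, time in s.
With the tool pointing down it reaches from about 0.35 to 0.925 m from the base axis. Payload 6.4 kg.
Tool frame: the origin (TCP) lies on the centre line of the jaws, within the pads' length; the fingertips stand 8 mm ahead of it and the grasp point (between the pads) lies 11 mm behind it; z points along the fingers, y is the line along which they close (so a half turn about z gives the same grasp; the last joint's range is limited). The gripper opens to 94 mm and grips with 3 to 60 N. Pads are 16 mm wide; open, the fingers measure 119 mm over their backs; the gripper's body (75 mm by 177 mm) begins 78 mm behind the grasp point.
Start: joints at [1.042, 0.245, 1.558, -0, 1.339, -0.174], TCP at [0.226, 0.61, 0.213] pointing down, gripper open.
Joint ranges: [-3.13, 3.13], [-1.02, 2.26], [0.13, 2.54], [-0.95, 4.09], [0.21, 2.88], [-2.74, 2.74]. Speed limits (rad/s): [2.57, 2.57, 3.14, 3.14, 3.14, 3.14].

INTERFACE

Orientations are given as a 3x3 rotation matrix whose columns are the frame's x, y, z axes.
In Python, from plant import ctrl, optics gives the robot as it stands. Calls block until the motion is done:
- ctrl.goto(position, orientation): joint-space move of the TCP to a pose.
- ctrl.line_to(position, ori=None, max_speed=0.15, threshold=None): straight line of the TCP; ori=None keeps the orientation; max_speed is the mean speed in m/s. With threshold (N) it stops when the force on the tool has changed by that much, and returns True; else False.
- ctrl.move_j(angles): joint-space move.
- ctrl.gripper_open() and ctrl.gripper_close(grasp_force=None): open the fingers fully, or close them until they stop; grasp_force is the grip in N (None keeps the last).
- ctrl.sleep(seconds).
- ctrl.ik(position, orientation): joint angles nearest the present ones, or None.
- optics.get_image(name): name is "scene" or "side" or "wrist"; returns (picture, depth): 400x640x3 uint8, red, green, blue; 400x640 float32, m along the optical axis (not along the pixel's ray), 0 where there is no reading.
- optics.camera_model(name): a dict with "fx", "fy", "cx", "cy" (pixels), "dist_coeffs" ([k1, k2, p1, p2, k3] as OpenCV has them; the pictures are not rectified), "extrinsics" (4x4, takes a point from camera to world coordinates); the wrist camera has in their place "tool_from_camera" (4x4, takes a point from camera to tool coordinates, whose origin is the TCP and whose axes are the flange's). Camera axes: x right, y up, looking along -z (the intrinsics and any distortion apply to the point x, -y, -z); pixel columns grow to the right and rows downward; lengths in m; the calibration is good to about 2 mm. A picture is of the moment at which its call begins: read the wrist's pose just before it. camera_model takes no time and is no camera call.
A pose or a line that the arm cannot do raises ctrl.Unreachable and nothing moves.
- ctrl.sign_off(): hands the job in; it is judged then, once.
Trained networks look in the newest picture that a camera, given by its name, has taken for a name from the list of things; names that differ only in an ending like _2 or _b are one class to them, and where a whole thing is asked for, a point or a joint stands for the part that bears it (a point fixed in the world has none). Each returns a list of dicts, best first, with "score" (0 to 1); they miss things now and then, are a little off and sometimes report something else, mostly with a low value. They report only what shows in the picture. A call takes as long as a camera call.
- optics.search_frame(camera, label): "box" ([left, top, right, bottom] in pixels, round what is visible of it).
Readings, each from a call of its own:
- ctrl.current_time(): time.
- ctrl.current_qpos(): joint angles.
- ctrl.current_dq(): joint speeds.
- ctrl.current_joint_torque(): joint torques, N m.
- ctrl.current_tcp_pos(): TCP position.
- ctrl.current_tool_rot(): TCP orientation.
- ctrl.current_force(): force on the tool from outside, world axes, zero at the start.
- ctrl.current_torque(): the same for the moment, N m.
- ctrl.current_gripper_width(): finger opening in m.
- ctrl.current_grip_force(): force on a finger pad.
Only numpy, scipy, OpenCV 4.12 (cv2) and the standard library are available. Lean on these libraries where they do the work, as an engineer would, in place of code of your own. Each camera call takes 0.05 s, during which the arm holds its last target. There are 200 camera calls.

TASK

The stubby soft-faced mallet was left leaning in the blue tool caddy. Lift it out, lower it handle-first into the collar of the grey tool bridge, turning it under light pressure until the flat handle finds the slot of the yellow swivel bush, and press it down gently through the sprung noses until the head sits fully home, then let go. Never press or knock it hard against the bridge, and leave the nut drivers and circuit boards where they are.

Things in the scene. Friction and masses are not known exactly. Their poses are not given: they have to be found in the camera images.
- mallet_head (a point): Loose stubby soft-faced mallet, 0.22-0.32 kg, 164 mm long. Point: centre of its head, best place to grip. Axes: z along the handle from foot to head, y along the head, x across. Head: lying dark steel barrel, diameter 32, 40 mm long, plus a red and a white face (diameter 30, 20 long each). At the start it stands in the caddy's middle compartment, leaning some 13 degrees toward the caddy's -x.
- mallet_seat (a point): Centre of the flat underside (seat) of the mallet's round dark steel ferrule, diameter 36 mm, 30 mm below the head's centre along the handle; axes as mallet_head. Below it: steel neck, diameter 15, 12.5 mm long, widening over 3.5 mm to the flat orange and black handle, 18 mm (x) by 28 mm (y). The seat rests on the bush when the mallet is home.
- mallet_foot (a point): Centre of the flat foot of the mallet's handle, 118 mm below the seat along the handle (148 mm below the head's centre); axes as mallet_head: the foot is 18 mm along x by 28 mm along y. Its edge is barely broken (0.7 mm).
- collar (a point): Centre of the fixed steel collar's rim, z up, outer diameter 54, free below. In it, flush, a yellow swivel bush 24 deep with a slot 20.2 x 30.2 mm, no lead-in. The slot's long side lies within 40 degrees of the bridge's y, angle not reported; the bush turns stiffly (0.15 N m). Rest the foot lightly on it (about 5 N) and turn the mallet till it drops in; pressed hard, the bush turns too.
- nose_level (a point): Point on the collar's axis, 11 mm below the rim, level with two sprung white noses in the slot's long sides. They grip the handle with 5 to 14 N of drag, more than the mallet weighs, so it stays wherever it is let go. They slip into the neck over the last 5 mm, and the seat lands on the bush. Over 45 N between mallet and bridge (the noses' squeeze of 13 N counts) is rough.
- rack: The tool bridge: fixed grey sheet-steel bracket, 250 mm along its y, 75 mm along its x, plate top 128 mm and collar rim 145 mm above the bench, on two end legs with feet. Origin on the bench straight below the collar. A nut driver hangs in a hole 95 mm to either side of the collar along y.
- caddy: Blue open tool caddy, fixed: 42 mm along its x, 112 mm along its y, 84 mm high, walls and floor 3 mm, three compartments side by side along y; the mallet stands in the middle one (36 mm along x, about 33 along y inside). Origin under its centre. Its -x side faces the robot, roughly.
- driver0_mid (a point): Middle of the handle of the red nut driver (loose, handle 80 mm long, diameter 25 mm, top 208 mm above the bench), hanging in the bridge on the -y side of the collar. Leave alone.
- driver1_mid (a point): The same of the yellow nut driver, on the +y side of the collar. Leave alone.
- relay_board_mid (a point): Green relay circuit board with a blue terminal block, loose, 50 x 72 x 20 mm, lying on the bench; its centre. Leave alone.
- terminal_board_mid (a point): Small green terminal board, loose, 55 x 48 x 26 mm, lying on the bench; its centre. Leave alone.

How it is judged:
By the outcome, as a careful person would: the job done as asked, in the order asked, and still so for the second after the job is handed in, with the robot touching nothing.
It also fails if it takes over 72 s, if anything falls off the work surface, if the arm or the gripper's body presses on something with over 40 N, if the wrist force passes 120 N, or if a joint passes its speed limit or range.

## Working session

There is one attempt and no reset: what is moved stays moved. The work goes in short steps, each a Python script; the robot and the scene stay as the last script left them, time stands still between calls to the robot, and variables do not carry over. Pictures are saved under pics/ and viewed, at most 10 in all, crops included, and the job is handed in when it is done.

```bash
mkdir -p pics; ls
cat > h.py <<'E'
import numpy as np, cv2
from plant import ctrl, optics
def cam(name):
    """picture, world xyz per pixel"""
    m=optics.camera_model(name)
    if name=='wrist':
        T=np.eye(4);T[:3,:3]=ctrl.current_tool_rot();T[:3,3]=ctrl.current_tcp_pos();T=T@np.array(m['tool_from_camera'])
    else: T=np.array(m['extrinsics'])
    p,d=optics.get_image(name)
    K=np.array([[m['fx'],0,m['cx']],[0,m['fy'],m['cy']],[0,0,1]])
    v,u=np.mgrid[:400,:640].astype(np.float32)
    n=cv2.undistortPoints(np.stack([u,v],-1).reshape(-1,1,2),K,np.array(m['dist_coeffs'])).reshape(400,640,2)
    P=np.stack([n[...,0]*d,-n[...,1]*d,-d],-1)@T[:3,:3].T+T[:3,3]
    P[d==0]=np.nan
    return p,P
def save(p,name): cv2.imwrite('pics/'+name,p[...,::-1])
E
python3 - <<'E'
from h import *
ims=[]
for c in ['scene','side']:
    p,P=cam(c); np.save(c+'.npy',P); np.save(c+'_p.npy',p); save(p,c+'.png')
    for l in ['mallet_head','mallet_seat','collar','rack','caddy','driver0_mid','driver1_mid','relay_board_mid','terminal_board_mid']:
        for r in optics.search_frame(c,l)[:2]:
            b=np.array(r['box']).astype(int); q=P[b[1]:b[3]+1,b[0]:b[2]+1].reshape(-1,3)
            print(c,l,round(r['score'],2),b,np.nanmedian(q,0).round(3) if len(q) else '')
E
```

```text
pics
scene mallet_head 0.83 [199 202 241 245] [ 0.557 -0.235  0.087]
scene mallet_seat 0.66 [196 200 240 248] [ 0.555 -0.239  0.083]
scene collar 0.83 [352 155 472 233] [0.531 0.233 0.003]
scene collar 0.42 [356 281 397 300] [0.743 0.038 0.01 ]
scene rack 0.95 [348 156 468 233] [0.53  0.222 0.003]
scene caddy 0.69 [193 233 253 275] [ 0.584 -0.242  0.056]
scene driver0_mid 0.85 [374 145 390 211] [0.528 0.143 0.128]
scene driver1_mid 0.57 [447 133 466 197] [0.538 0.343 0.088]
scene relay_board_mid 0.6 [358 281 395 302] [0.746 0.037 0.01 ]
scene terminal_board_mid 0.51 [306 179 334 193] [0.371 0.044 0.005]
side mallet_head 0.93 [324 120 346 162] [ 0.553 -0.24   0.086]
side mallet_head 0.31 [269 231 352 400] [0.53  0.243 0.128]
side mallet_seat 0.87 [323 122 347 161] [ 0.552 -0.244  0.086]
side collar 0.86 [271 228 355 400] [0.527 0.24  0.128]
side rack 0.7 [271 233 351 399] [0.529 0.246 0.128]
side caddy 0.66 [311 147 347 196] [ 0.564 -0.218  0.033]
side driver0_mid 0.92 [318 205 336 249] [0.528 0.137 0.168]
side driver0_mid 0.58 [269 233 352 400] [0.53  0.244 0.128]
side driver1_mid 0.78 [290 303 312 358] [0.533 0.328 0.177]
side relay_board_mid 0.77 [214 233 249 265] [0.74  0.042 0.006]
side relay_board_mid 0.63 [327 122 346 163] [ 0.55  -0.23   0.101]
side terminal_board_mid 0.64 [393 254 429 284] [0.373 0.052 0.004]
side terminal_board_mid 0.26 [317 203 334 250] [0.528 0.138 0.168]
```

Run:
```python
import cv2,numpy as np
a=cv2.imread('pics/scene.png');b=cv2.imread('pics/side.png')
r=lambda x,w,h:cv2.resize(x,(w,h),interpolation=cv2.INTER_CUBIC)
t=np.hstack([r(a[190:290,180:270],360,400),r(b[105:205,290:370],320,400)]) 
cv2.imwrite('pics/crop1.png',t)
cv2.imwrite('pics/both.png',np.hstack([r(a[130:240,340:480],420,330),r(b[200:400,250:370],300,500)[:330]]))
for n in ['scene','side']:
    P=np.load(n+'.npy');p=np.load(n+'_p.npy').astype(int)
    # collar rim/bush
    m=(abs(P[...,0]-.53)<.08)&(abs(P[...,1]-.24)<.06)&(abs(P[...,2]-.145)<.005)
    print(n,'rim',m.sum(),P[m].mean(0).round(4),P[m].min(0).round(3),P[m].max(0).round(3))
    m=(abs(P[...,0]-.53)<.08)&(abs(P[...,1]-.24)<.16)&(abs(P[...,2]-.128)<.004)
    q=P[m][:,:2].astype(np.float32);print('plate',m.sum(),cv2.minAreaRect(q))
    m=(abs(P[...,0]-.56)<.1)&(abs(P[...,1]+.24)<.1)&(P[...,2]>.095)
    print('mallet',m.sum(),P[m].mean(0).round(3),P[m].min(0).round(3),P[m].max(0).round(3), cv2.minAreaRect(P[m][:,:2].astype(np.float32)))
    m=(abs(P[...,0]-.57)<.1)&(abs(P[...,1]+.24)<.1)&(abs(P[...,2]-.084)<.004)
    print('caddyrim',m.sum(),cv2.minAreaRect(P[m][:,:2].astype(np.float32)))
```

```text
scene rim 268 [0.5344 0.2219 0.1457] [0.506 0.197 0.14 ] [0.562 0.251 0.15 ]
plate 1597 ((0.5311726331710815, 0.22386936843395233), (0.253632515668869, 0.08274950832128525), 88.00309753417969)
mallet 889 [ 0.563 -0.233  0.145] [ 0.534 -0.273  0.095] [ 0.578 -0.19   0.168] ((0.5575525760650635, -0.23245108127593994), (0.08001287281513214, 0.03601009398698807), 73.73980712890625)
caddyrim 344 ((0.573307991027832, -0.23762832581996918), (0.11290155351161957, 0.045640625059604645), 73.65997314453125)
side rim 787 [0.5291 0.2283 0.1457] [0.503 0.2   0.14 ] [0.556 0.253 0.149]
plate 5465 ((0.5298482775688171, 0.2254217267036438), (0.2517635226249695, 0.07590553909540176), 88.27362823486328)
mallet 467 [ 0.549 -0.217  0.146] [ 0.524 -0.268  0.095] [ 0.572 -0.187  0.168] ((0.5509825348854065, -0.2285093516111374), (0.08083540201187134, 0.035819195210933685), 75.4157943725586)
caddyrim 182 ((0.5714136362075806, -0.2351837158203125), (0.11474282294511795, 0.04409355670213699), 74.10865020751953)
```

View pics/scene.png

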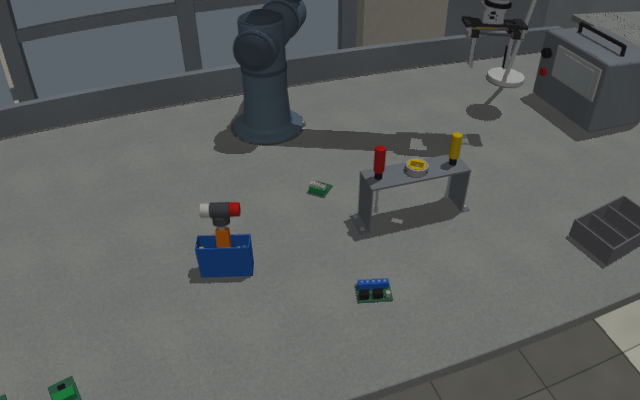

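View pics/crop1.png

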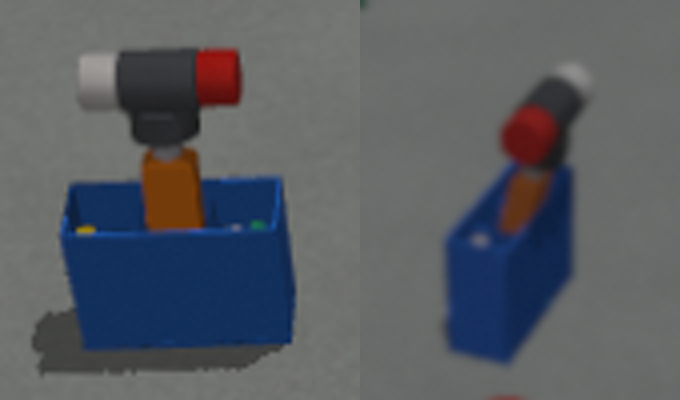

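The scene image shows the mallet (220,212) leaning in the caddy, and the bridge's collar at (416,167) between the red (380,160) and yellow (456,147) drivers. The crop shows the ferrule directly under the barrel. Next I'll take close looks with the wrist camera.

Run:
```python
from h import *
print(np.round(ctrl.current_tool_rot(),3)); m=optics.camera_model('wrist'); print(np.round(m['tool_from_camera'],3),m['fx'])
Tc=np.array(m['tool_from_camera'])
def look(tgt,h,yaw):   # tool y axis at yaw, tool z down; optical axis through tgt
    y=np.array([np.cos(yaw),np.sin(yaw),0]);z=np.array([0,0,-1.]);R=np.c_[np.cross(y,z),y,z]
    d=R@Tc[:3,3]; a=-(R@Tc[:3,2]); cz=tgt[2]+h
    c=np.array(tgt)-a*(h/-a[2]); return c-d,R
for tgt in ([.5305,.225,.145],[.555,-.231,.168]):
  for yd in (-196,-178,-16,-2,164,178,74,92,-90):
    p,R=look(tgt,.24,np.radians(yd)); q=ctrl.ik(p,R); print(yd,p.round(3),None if q is None else np.round(q,2))
```

```text
[[-0.938  0.347 -0.   ]
 [ 0.347  0.938 -0.   ]
 [-0.    -0.    -1.   ]]
[[-0.     0.971  0.239  0.069]
 [ 1.     0.    -0.001  0.001]
 [-0.001  0.239 -0.971 -0.172]
 [ 0.     0.     0.     1.   ]] 292.88757661426826
-196 [0.534 0.234 0.213] [ 0.22  0.09  1.73 -0.    1.32 -2.64]
-178 [0.531 0.235 0.213] None
-16 [0.527 0.216 0.213] [ 0.19  0.06  1.77 -0.    1.32  0.47]
-2 [0.529 0.215 0.213] [ 0.19  0.06  1.76 -0.    1.32  0.22]
164 [0.534 0.234 0.213] [ 0.22  0.09  1.73 -0.    1.32 -2.64]
178 [0.532 0.235 0.213] None
74 [0.54  0.221 0.213] [ 0.19  0.09  1.73 -0.    1.32 -1.1 ]
92 [0.54  0.224 0.213] [ 0.2   0.1   1.73 -0.    1.32 -1.41]
-90 [0.521 0.226 0.213] [ 0.21  0.05  1.77 -0.    1.32  1.78]
-196 [ 0.559 -0.222  0.236] None
-178 [ 0.556 -0.221  0.236] [-0.57  0.11  1.67 -0.    1.36  2.54]
-16 [ 0.551 -0.24   0.236] [-0.6   0.11  1.67 -0.    1.36 -0.32]
-2 [ 0.553 -0.241  0.236] [-0.6   0.12  1.66 -0.    1.36 -0.56]
164 [ 0.559 -0.222  0.236] None
178 [ 0.557 -0.221  0.236] [-0.57  0.11  1.67 -0.    1.36  2.61]
74 [ 0.564 -0.235  0.236] [-0.58  0.14  1.64 -0.    1.36 -1.87]
92 [ 0.565 -0.232  0.236] [-0.58  0.14  1.64 -0.    1.36 -2.18]
-90 [ 0.545 -0.23   0.236] [-0.59  0.09  1.69 -0.    1.36  0.98]
```

```bash
cat >> h.py <<'E'
def toolR(yaw,zax=(0,0,-1.)):
    z=np.array(zax,float);y=np.array([np.cos(yaw),np.sin(yaw),0]);y-=z*(y@z);y/=np.linalg.norm(y)
    return np.c_[np.cross(y,z),y,z]
def look(tgt,h,yaw):
    Tc=np.array(optics.camera_model('wrist')['tool_from_camera']);R=toolR(yaw)
    a=-(R@Tc[:3,2]); return np.array(tgt)-a*(h/-a[2])-R@Tc[:3,3],R
E
python3 - <<'E'
from h import *
p0=np.array(ctrl.current_tcp_pos());ctrl.line_to(p0+[0,0,.12],max_speed=.25)
for n,t,h,y in (('col',[.5305,.225,.145],.31,-2),('mal',[.555,-.231,.168],.26,-16)):
    ctrl.goto(*look(t,h,np.radians(y))); ctrl.sleep(.3)
    p,P=cam('wrist');save(p,n+'.png');np.save(n+'.npy',P);np.save(n+'_p.npy',p);print(ctrl.current_time())
    for l in ['collar','mallet_head']:
        for r in optics.search_frame('wrist',l)[:1]: print(l,r)
pp=np.load('col_p.npy')[100:300,170:470];P=np.load('col.npy')
a=cv2.resize(pp,(600,400));save(a,'colc.png')
m=(abs(P[...,0]-.53)<.04)&(abs(P[...,1]-.225)<.04)&(abs(P[...,2]-.145)<.004)
v,u=np.nonzero(m);print(m.sum(),P[m].mean(0),P[m].min(0),P[m].max(0),u.min(),u.max(),v.min(),v.max())
print(cv2.minEnclosingCircle(P[m][:,:2].astype(np.float32)))
E
```

```text
3.7583
collar {'box': [277.6, 76.2, 352.4, 289.2], 'score': 0.72}
5.925
mallet_head {'box': [294.9, 150.2, 338.4, 239.0], 'score': 0.69}
1377 [0.53149003 0.22707233 0.14557166] [0.50478343 0.20003523 0.14100395] [0.55832111 0.25279156 0.14810484] 291 340 175 222
((0.5313683152198792, 0.2262946218252182), 0.02706201933324337)
```

View pics/colc.png

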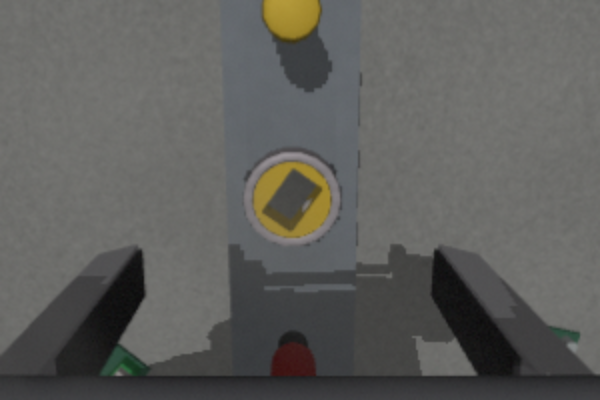

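View pics/mal.png

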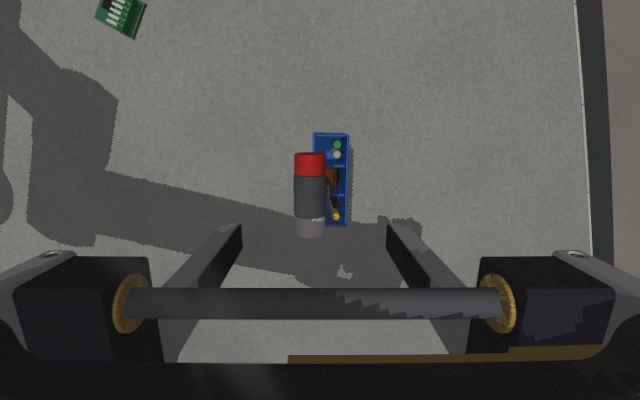

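The collar crop shows the slot turned (corners about (291,168), (322,187), (291,231), (262,210)), while the mallet head spans (310,152)-(310,237) in the wrist view. I'll compute both in world coordinates.

```bash
cat > fit.py <<'E'
from h import *
from scipy.optimize import least_squares
def ray_plane(name_pts,Pfull,z):pass
p=np.load('col_p.npy').astype(int);P=np.load('col.npy')
c=np.array([.5312,.2262])
hsv=cv2.cvtColor(p.astype(np.uint8),cv2.COLOR_RGB2HSV)
yel=(hsv[...,0]>18)&(hsv[...,0]<35)&(hsv[...,1]>130)
sub=np.s_[165:232,285:347]
print('V of yellow',np.percentile(hsv[...,2][sub][yel[sub]],[5,25,50,75,95]))
# homography px->plane from rim/bush-top points
m=(np.hypot(P[...,0]-c[0],P[...,1]-c[1])<.03)&(abs(P[...,2]-.1455)<.002)
v,u=np.nonzero(m);H,_=cv2.findHomography(np.c_[u,v].astype(np.float32),P[m][:,:2].astype(np.float32),cv2.RANSAC,.002)
for th in (100,130,150,170):
    top=(yel&(hsv[...,2]>th))[sub].astype(np.uint8)
    cs,h=cv2.findContours(top,cv2.RETR_CCOMP,cv2.CHAIN_APPROX_NONE)
    hol=[k for k,hh in zip(cs,h[0]) if hh[3]>=0]
    if not hol: continue
    k=max(hol,key=cv2.contourArea).reshape(-1,1,2).astype(np.float32)+[285,165]
    w=cv2.perspectiveTransform(k.astype(np.float64),H)
    r=cv2.minAreaRect((w*1000).astype(np.float32)); print(th,r)
    o=max(cs,key=cv2.contourArea).reshape(-1,1,2).astype(np.float64)+[285,165]
    print(' bush',cv2.minEnclosingCircle((cv2.perspectiveTransform(o,H)*1000).astype(np.float32)))
# mallet: cylinder fit over the head, all three cameras
for n,tag in (('mal','wrist'),('scene','scene'),('side','side')):
    P=np.load(n+'.npy')
    g=np.array([.554,-.2305,.152])
    m=(np.hypot(P[...,0]-g[0],P[...,1]-g[1])<.055)&(P[...,2]>.14)
    Q=P[m]
    def f(x):
        a=np.array([np.cos(x[3]),np.sin(x[3]),0]);d=Q-[x[0],x[1],x[2]]
        t=d@a; r=np.linalg.norm(d-np.outer(t,a),axis=1); R=np.where(abs(t)<.02,.016,.015)
        return np.r_[r-R]
    x=least_squares(f,[*g,np.radians(74)],loss='soft_l1',f_scale=.001).x
    a=np.array([np.cos(x[3]),np.sin(x[3]),0]);t=(Q-x[:3])@a;lo,hi=np.percentile(t,[.5,99.5])
    print(tag,len(Q),(x[:3]+a*(lo+hi)/2).round(4),np.degrees(x[3]).round(2),'len',(hi-lo).round(4))
E
python3 fit.py
```

```text
V of yellow [ 91.   150.75 157.   160.   162.  ]
100 ((531.607666015625, 226.10487365722656), (31.44950294494629, 21.723691940307617), 53.06349182128906)
 bush ((531.7433471679688, 225.8758087158203), 21.196561813354492)
130 ((531.6461791992188, 225.8571319580078), (32.20579147338867, 22.39661979675293), 52.46811294555664)
 bush ((531.813720703125, 225.87957763671875), 21.080320358276367)
150 ((531.4554443359375, 225.35997009277344), (33.78423309326172, 23.36597442626953), 52.95446014404297)
 bush ((531.7066040039062, 225.93226623535156), 20.703866958618164)Traceback (most recent call last):
  File "fit.py", line 16, in <module>
    hol=[k for k,hh in zip(cs,h[0]) if hh[3]>=0]
                              ~^^^
TypeError: 'NoneType' object is not subscriptable
```

```bash
sed -i 's/(100,130,150,170)/(130,)/' fit.py; python3 fit.py | grep -v -i -E "yellow|bush|13"
python3 - <<'E'
from h import *
# tool yaw = mallet x axis = slot long - 90; candidates
z=lambda p:None if p is None else np.round(p,2)
t=np.radians(-16); lean=np.radians(13); mz=np.array([-np.cos(t)*np.sin(lean),-np.sin(t)*np.sin(lean),np.cos(lean)])
print(mz,z(ctrl.ik([.554,-.231,.152],toolR(t,-mz))),z(ctrl.ik(np.array([.554,-.231,.152])+mz*.12,toolR(t,-mz))))
for yd in (-37,-57,-17): print(yd,z(ctrl.ik([.5317,.2259,.33],toolR(np.radians(yd)))),z(ctrl.ik([.5317,.2259,.40],toolR(np.radians(yd)))))
E
```

```text
wrist 50789 [ 0.5535 -0.2277  0.3683] 72.74 len 0.0651
scene 626 [ 0.5511 -0.2305  0.15  ] 74.08 len 0.0789
side 340 [ 0.5496 -0.2277  0.1504] 73.73 len 0.0794
[-0.21623683  0.06200491  0.97437006] [-0.62  0.06  1.9   0.09  0.97 -0.38] [-0.64 -0.12  1.85  0.08  1.2  -0.38]
-37 [ 0.21  0.    1.61 -0.    1.53  0.85] [ 0.21 -0.01  1.51 -0.    1.65  0.85]
-57 [ 0.21  0.    1.61 -0.    1.53  1.2 ] [ 0.21 -0.01  1.51 -0.    1.65  1.2 ]
-17 [ 0.21  0.    1.61 -0.    1.53  0.5 ] [ 0.21 -0.01  1.51 -0.    1.65  0.5 ]
```

```bash
sed -i 's/(P\[...,2\]>.14)$/(P[...,2]>.14)\&(P[...,2]<.172)/' fit.py; python3 fit.py|tail -3
python3 - <<'E'
from h import *
# lean from orange handle in scene & wrist
for n in ('scene','side','mal'):
    P=np.load(n+'.npy');p=np.load(n+'_p.npy');h=cv2.cvtColor(p,cv2.COLOR_RGB2HSV)
    m=(h[...,0]>5)&(h[...,0]<18)&(h[...,1]>150)&(abs(P[...,0]-.565)<.05)&(abs(P[...,1]+.235)<.04)&(P[...,2]<.13)
    print(n,m.sum(), [ (round(zz,3),P[m&(abs(P[...,2]-zz)<.008)].mean(0).round(4)) for zz in (.07,.085,.1) if (m&(abs(P[...,2]-zz)<.008)).any()])
E
```

```text
wrist 2699 [ 0.5512 -0.2285  0.1495] 73.91 len 0.079
scene 626 [ 0.5511 -0.2305  0.15  ] 74.08 len 0.0789
side 340 [ 0.5496 -0.2277  0.1504] 73.73 len 0.0794
scene 241 [(0.07, array([ 0.5745, -0.2359,  0.0746])), (0.085, array([ 0.5727, -0.2359,  0.0851])), (0.1, array([ 0.5688, -0.2347,  0.1003]))]
side 71 [(0.07, array([ 0.5714, -0.222 ,  0.076 ])), (0.085, array([ 0.567 , -0.2203,  0.0858])), (0.1, array([ 0.561 , -0.2206,  0.1004]))]
mal 141 [(0.07, array([ 0.5775, -0.2304,  0.0685])), (0.085, array([ 0.5755, -0.2262,  0.0839])), (0.1, array([ 0.5731, -0.2233,  0.1   ]))]
```

Run:
```python
from h import *
t=np.radians(-16.1); L=np.radians(13); mz=np.array([-np.cos(t)*np.sin(L),-np.sin(t)*np.sin(L),np.cos(L)])
R=toolR(t,-mz); g=np.array([.551,-.229,.150])-mz*.003
ctrl.goto(g+mz*.07,R); f0=np.array(ctrl.current_force())
hit=ctrl.line_to(g,max_speed=.1,threshold=8); print(hit,ctrl.current_tcp_pos()-g,ctrl.current_force()-f0)
ctrl.gripper_close(45); print('w',ctrl.current_gripper_width(),ctrl.current_grip_force(),ctrl.current_force()-f0)
hit=ctrl.line_to(g+mz*.11,max_speed=.1,threshold=15); print(hit,ctrl.current_force()-f0)
ctrl.goto((g+mz*.11)*[1,1,0]+[0,0,.38],toolR(t)); ctrl.sleep(.4)
print(ctrl.current_gripper_width(),ctrl.current_force()-f0,ctrl.current_torque(),ctrl.current_tcp_pos(),ctrl.current_time())
for c in ('scene','side'):
    p,P=cam(c);save(p,c+'2.png');np.save(c+'2.npy',P);np.save(c+'2_p.npy',p)
    b=optics.search_frame(c,'mallet_head');print(b[:1])
    x=ctrl.current_tcp_pos()
    m=(np.hypot(P[...,0]-x[0],P[...,1]-x[1])<.06)
    for zz in np.arange(.24,.40,.015):
        k=m&(abs(P[...,2]-zz)<.006)
        if k.sum()>3: print(c,zz.round(3),k.sum(),P[k].mean(0).round(4)-np.round(x,4))
```

```text
False [ 0.00049363 -0.00030526  0.00070184] [-0.96986935 -0.67987642  0.18899826]
w 0.031187746334518582 44.99994993209839 [ 0.42749187 -0.14553091  0.46273703]
False [-0.58140019 -0.70811304 -2.90370437]
0.031127456626442056 [-0.85122438 -0.93550629 -1.7588522 ] [-0.01383897  0.06329649 -0.03244309] [ 0.52749282 -0.22216972  0.37909581] 10.475
[{'box': [181.5, 92.2, 229.2, 170.4], 'score': 0.92}]
scene 0.24 67 [ 0.0067 -0.0021 -0.1389]
scene 0.255 78 [ 0.0069 -0.0022 -0.1247]
scene 0.27 80 [ 0.0065 -0.0023 -0.1096]
scene 0.285 82 [ 0.0064 -0.003  -0.0951]
scene 0.3 90 [ 0.0071 -0.0017 -0.0794]
scene 0.315 94 [ 0.0067 -0.0018 -0.0648]
scene 0.33 94 [ 0.008  -0.0024 -0.0492]
scene 0.345 42 [ 0.0056 -0.0019 -0.0375]
scene 0.36 119 [ 0.0134 -0.003  -0.0196]
scene 0.375 171 [ 0.0139 -0.0029 -0.004 ]
scene 0.39 376 [ 0.0133 -0.0038  0.0108]
[{'box': [333.5, 17.0, 355.4, 105.1], 'score': 0.78}]
side 0.24 51 [-0.0038  0.0091 -0.1391]
side 0.255 63 [-0.0039  0.0095 -0.1251]
side 0.27 66 [-0.0037  0.0095 -0.11  ]
side 0.285 66 [-0.0033  0.0094 -0.095 ]
side 0.3 70 [-0.0035  0.01   -0.08  ]
side 0.315 72 [-0.0029  0.0094 -0.0648]
side 0.33 77 [-0.0032  0.0092 -0.0502]
side 0.345 47 [-0.0026  0.0061 -0.0363]
side 0.36 98 [-0.0055  0.0137 -0.0201]
side 0.375 128 [-0.0005  0.0281 -0.0045]
side 0.39 230 [-0.0011  0.0231  0.0105]
```

```bash
cat > meas.py <<'E'
from h import *
from scipy.optimize import least_squares
def rect_res(q,hx,hy):  # signed distance to rectangle boundary
    d=np.abs(q)-[hx,hy]; return np.linalg.norm(np.maximum(d,0),axis=1)+np.minimum(d.max(1),0)
def meas(yaw,zfoot,tag):
    x=np.array(ctrl.current_tcp_pos()); a=np.array([np.cos(yaw),np.sin(yaw)]); B=np.c_[a,[-a[1],a[0]]]
    for c in ('scene','side'):
        p,P=cam(c);save(p,c+tag+'.png')
        near=np.hypot(P[...,0]-x[0],P[...,1]-x[1])<.035
        out=[]
        for lo,hi in ((zfoot+.006,zfoot+.04),(zfoot+.045,zfoot+.09)):
            Q=P[near&(P[...,2]>lo)&(P[...,2]<hi)]
            s=least_squares(lambda o:rect_res((Q[:,:2]-o)@B,.009,.014),x[:2],loss='soft_l1',f_scale=.001)
            out+=[s.x.round(4)]
        # rim circle: outer cylinder wall of the collar, just below the rim
        W=P[near&(P[...,2]>.131)&(P[...,2]<.142)]
        r=least_squares(lambda o:np.hypot(*(W[:,:2]-o).T)-.027,[.5315,.226],loss='soft_l1',f_scale=.001).x
        T=P[near&(abs(P[...,2]-.1455)<.003)]
        print(c,'foot',out[0],'up',out[1],'n',len(Q),'collar wall',len(W),r.round(4),'top z',np.median(T[:,2]).round(4),'foot-collar',(out[0]-r).round(4))
E
python3 - <<'E'
from meas import *
x=np.array(ctrl.current_tcp_pos());ctrl.line_to([x[0],x[1],.42],max_speed=.25)
yaw=np.radians(52.8-90)
ctrl.goto([.5317,.2259,.42],toolR(yaw)); ctrl.line_to([.5317,.2259,.32],max_speed=.12); ctrl.sleep(.4)
print(ctrl.current_tcp_pos(),ctrl.current_time())
meas(yaw,.175,'3')
a=cv2.imread('pics/scene3.png')[60:210,340:490];b=cv2.imread('pics/side3.png')[130:370,230:390]
cv2.imwrite('pics/c3.png',np.hstack([cv2.resize(a,(500,500)),cv2.resize(b,(300,500))]))
E
```

```text
[0.53176642 0.22594933 0.32023613] 14.0083
scene foot [0.5299 0.2254] up [0.5299 0.2249] n 242 collar wall 145 [0.5322 0.2229] top z 0.1461 foot-collar [-0.0023  0.0025]
side foot [0.5288 0.226 ] up [0.529  0.2258] n 658 collar wall 287 [0.5296 0.2254] top z 0.1462 foot-collar [-0.0008  0.0006]
```

View pics/c3.png

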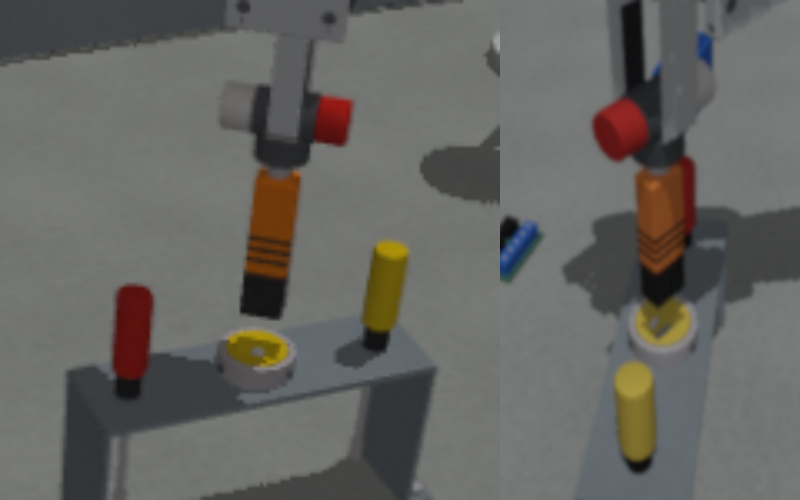

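Both views show the handle vertical over the collar and the flat lined up with the slot, with the foot about 1–3 mm toward mallet −x. I'll correct by 1.5 mm and touch down lightly.

```bash
cat > ins.py <<'E'
from meas import *
YAW=np.radians(52.8-90); C=np.array([.5317,.2259])
def pose(dx,dy,dyaw,z):  # offsets along mallet x,y
    a=np.array([np.cos(YAW),np.sin(YAW)]);b=np.array([-a[1],a[0]])
    return np.r_[C+a*dx+b*dy,z],toolR(YAW+dyaw)
def F(): return np.array(ctrl.current_force())
E
python3 - <<'E'
from ins import *
import json
f0=F(); np.save('f0.npy',f0); print('f0',f0)
p,R=pose(.0015,0,0,.296);ctrl.line_to(p,R,max_speed=.05)
p,R=pose(.0015,0,0,.281);hit=ctrl.line_to(p,R,max_speed=.015,threshold=4)
print(hit,ctrl.current_tcp_pos()-np.r_[C,0],F()-f0,ctrl.current_torque(),ctrl.current_time())
E
```

```text
f0 [ 0.4124455  -0.88791033 -2.63030217]
False [ 0.00131338 -0.00086945  0.2813201 ] [0.13893006 1.75201006 2.65330273] [0.00940915 0.15448648 0.00678733] 15.8917
```

No contact until about 9 mm below the rim, so the foot is in the slot. I'll continue in small steps, relieving side forces.

```bash
cat >> ins.py <<'E'
f0=np.load('f0.npy') if __import__('os').path.exists('f0.npy') else None
def down(zs,sp=.02,th=14,k=.00008,lim=18):
    for z in zs:
        x=np.array(ctrl.current_tcp_pos()); f=F()-f0
        t=x.copy(); t[:2]+=np.clip(k*f[:2],-.0005,.0005); t[2]=z   # yield to the side force
        hit=ctrl.line_to(t,max_speed=sp,threshold=th); f=F()-f0
        print(hit,ctrl.current_tcp_pos().round(4),f.round(1),np.round(ctrl.current_torque(),2),round(ctrl.current_time(),1))
        if hit or f[2]>lim: return False
    return True
E
python3 - <<'E'
from ins import *
down(np.arange(.278,.2599,-.003))
E
```

```text
False [0.5332 0.2252 0.2782] [-1.2  0.8  3.7] [-0.01  0.17 -0.04] 16.2
False [0.5332 0.2252 0.2749] [-0.   0.6  4.4] [-0.08  0.15 -0.03] 16.5
False [0.5331 0.2252 0.2716] [-0.3  1.1  4.3] [-0.07  0.05 -0.03] 16.8
False [0.5329 0.2251 0.2685] [-0.4  0.3  3.9] [-0.03  0.05  0.04] 17.1
False [0.5328 0.2251 0.2655] [-0.5  1.3  4. ] [-0.11 -0.02 -0.04] 17.4
False [0.5326 0.225  0.2625] [-0.4  1.4  4.6] [-0.08 -0.05  0.02] 17.7
False [0.5325 0.2251 0.2597] [-0.6  0.6  4.1] [-0.11 -0.04 -0.05] 18.0
```

Run:
```python
from ins import *
ok=down(np.arange(.254,.189,-.006),sp=.03)
p,P=cam('side');save(p,'side4.png');q,_=cam('scene')
cv2.imwrite('pics/c4.png',np.hstack([cv2.resize(q[60:210,340:490],(400,400)),cv2.resize(p[130:370,230:390],(300,400))])[...,::-1])
```

```text
False [0.5322 0.225  0.2533] [-0.2  0.   2.7] [-0.11 -0.15  0.  ] 18.3
False [0.5321 0.2248 0.2474] [ 0.8 -0.1  3.3] [-0.12 -0.22 -0.02] 18.7
False [0.5319 0.2247 0.2414] [1.6 0.8 1.7] [-0.07 -0.18  0.02] 19.0
False [0.5319 0.2247 0.2355] [0.7 1.  2.2] [-0.08 -0.15 -0.  ] 19.4
False [0.5318 0.2247 0.2295] [1.  0.5 1.5] [-0.06 -0.19 -0.01] 19.7
False [0.5317 0.2246 0.2234] [0.5 0.4 3.2] [ 0.04 -0.19  0.03] 20.1
False [0.5316 0.2245 0.2174] [0.1 1.1 2.2] [-0.01 -0.22  0.05] 20.4
False [0.5314 0.2245 0.2115] [0.2 0.9 3.1] [-0.04 -0.21  0.  ] 20.8
False [0.5313 0.2244 0.2054] [1.4 0.2 1.6] [-0.02 -0.33  0.  ] 21.1
False [0.5313 0.2244 0.1995] [1.5 2.  2.2] [ 0.05 -0.28 -0.02] 21.5
False [0.5312 0.2244 0.1934] [1.  1.  1.6] [ 0.06 -0.22 -0.  ] 21.8
```

View pics/c4.png

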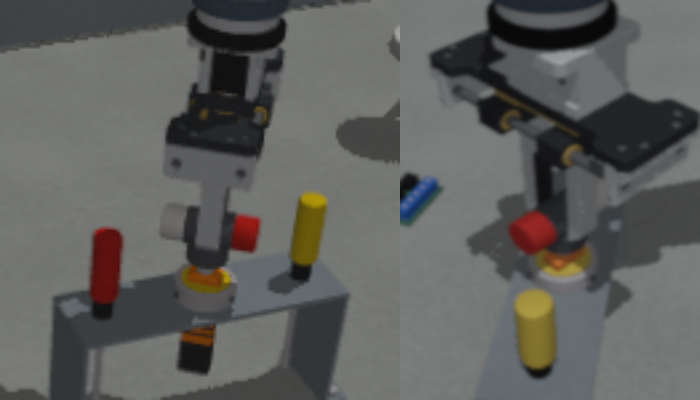

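The handle is through the bush and shows below the plate. The ferrule is about 20 mm above the rim and nothing else has been disturbed. Now the final gentle press.

Run:
```python
from ins import *
down(np.arange(.188,.1779,-.005),sp=.02)
down([.176,.174,.172,.170,.168],sp=.008,th=10,lim=12)
```

```text
False [0.5314 0.2246 0.1879] [-0.1  1.6  4.1] [ 0.02 -0.11  0.01] 22.4
False [0.5312 0.2246 0.1824] [1.8 0.1 3.7] [-0.08 -0.3   0.02] 22.8
False [0.5309 0.2245 0.1767] [ 1.6  1.5 -0.9] [ 0.1  -0.59  0.05] 23.2
False [0.5311 0.2246 0.1761] [0.9 1.  2.9] [ 0.04 -0.4  -0.01] 23.6
False [0.5309 0.2247 0.1735] [0.6 1.2 0.3] [ 0.05 -0.28 -0.01] 24.0
False [0.531  0.225  0.1728] [-1.9  1.5  7.3] [ 0.08  0.37 -0.09] 24.4
True [0.5311 0.2251 0.1728] [-1.2  0.9  7. ] [-0.17  0.31 -0.05] 24.6
```

Run:
```python
from ins import *
ctrl.gripper_open(); x=np.array(ctrl.current_tcp_pos())
print(ctrl.line_to(x+[0,0,.16],max_speed=.12,threshold=8),ctrl.current_tcp_pos())
x=np.array(ctrl.current_tcp_pos()); ctrl.goto(x+[-.12,.0,.05],ctrl.current_tool_rot()); ctrl.sleep(.4)
ims=[]
for c in ('scene','side'):
    p,P=cam(c); ims.append(p)
    m=(np.hypot(P[...,0]-.531,P[...,1]-.226)<.05)&(P[...,2]>.16)&(P[...,2]<.25)
    Q=P[m]; print(c,'top',np.percentile(Q[:,2],[50,98,99.5]).round(4),cv2.minAreaRect((Q[:,:2]*1000).astype(np.float32)))
    for l in ('driver0_mid','driver1_mid','relay_board_mid','terminal_board_mid'):
        for r in optics.search_frame(c,l)[:1]:print(l,np.round(r['box']))
print(ctrl.current_time())
cv2.imwrite('pics/c5.png',np.hstack([cv2.resize(ims[0][120:240,340:480],(467,400)),cv2.resize(ims[1][200:400,240:390],(300,400))])[...,::-1])
```

```text
False [0.53076319 0.22527674 0.33141306]
scene top [0.184  0.1938 0.1945] ((533.0707397460938, 221.6315460205078), (82.96125030517578, 33.0681266784668), 58.49442672729492)
driver0_mid [352. 155. 469. 230.]
driver1_mid [446. 135. 466. 193.]
relay_board_mid [357. 279. 395. 301.]
terminal_board_mid [306. 178. 334. 194.]
side top [0.1872 0.1926 0.1932] ((527.047607421875, 226.3466033935547), (81.01917266845703, 32.006134033203125), 49.812477111816406)
driver0_mid [317. 203. 336. 250.]
driver1_mid [290. 305. 313. 358.]
relay_board_mid [215. 234. 252. 266.]
terminal_board_mid [393. 253. 432. 281.]
28.6833
```

View pics/c5.png

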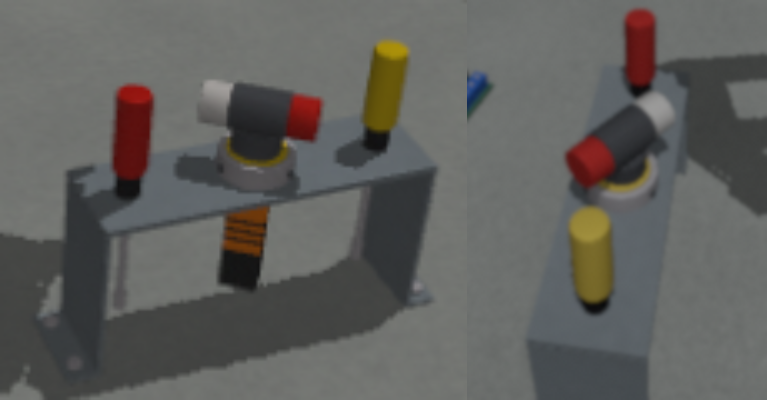

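The mallet stands in the collar with the ferrule on the bush and the drivers hang as before. Before handing in, I'll check head height and tilt numerically.

Run:
```python
from ins import *
for c in ('scene','side'):
    p,P=cam(c)
    Q=P[(np.hypot(P[...,0]-.531,P[...,1]-.226)<.05)&(P[...,2]>.178)&(P[...,2]<.2)]
    def f(x):
        a=np.array([np.cos(x[3])*np.cos(x[4]),np.sin(x[3])*np.cos(x[4]),np.sin(x[4])]);d=Q-x[:3]
        t=d@a; return np.linalg.norm(d-np.outer(t,a),axis=1)-np.where(abs(t)<.02,.016,.015)
    s=least_squares(f,[.531,.226,.175,np.radians(53),0],loss='soft_l1',f_scale=.001).x
    T=P[(np.hypot(P[...,0]-.531,P[...,1]-.226)<.03)&(abs(P[...,2]-.1455)<.003)]
    print(c,s[:3].round(4),np.degrees(s[3:]).round(2),'rim',np.median(T[:,2]).round(4))
```

```text
scene [0.8304 0.6316 0.1785] [53.69  0.16] rim 0.1463
side [0.5304 0.2265 0.176 ] [52.85 -0.63] rim 0.1461
```

```bash
python3 -c "
from plant import ctrl
print(ctrl.sign_off())"
```

```text
the job is handed in; nothing more can be done
None
```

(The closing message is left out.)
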